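Find the full tin by its weight and set it on the scale

TASK

Four closed steel tins of one kind stand on the paint bench; one is full and three are empty, and only their weight tells which. Feel for the full one and stand it upright on the middle of the scale's round platform, setting it down gently. Leave the three empties standing on the bench where they were (put back in place any that you lift), let no tin drop or fall over, and leave everything else alone.

Things in the scene. Friction and masses are not known exactly. Their poses are not given: they have to be found in the camera images.
- tin_a: one of four tins alike: closed plain steel cylinder, 60 mm diameter, 110 mm tall, flat lid, rigid (30 N grip is fine). Origin at the centre of its underside, z up its axis. Full: 0.45 to 0.6 kg; empty: about 0.1 kg; which of the four is full changes every time, whatever the name. Contents may shift a few mm inside.
- tin_b: one of four tins alike: closed plain steel cylinder, 60 mm diameter, 110 mm tall, flat lid, rigid (30 N grip is fine). Origin at the centre of its underside, z up its axis. Full: 0.45 to 0.6 kg; empty: about 0.1 kg; which of the four is full changes every time, whatever the name. Contents may shift a few mm inside.
- tin_c: one of four tins alike: closed plain steel cylinder, 60 mm diameter, 110 mm tall, flat lid, rigid (30 N grip is fine). Origin at the centre of its underside, z up its axis. Full: 0.45 to 0.6 kg; empty: about 0.1 kg; which of the four is full changes every time, whatever the name. Contents may shift a few mm inside.
- tin_d: one of four tins alike: closed plain steel cylinder, 60 mm diameter, 110 mm tall, flat lid, rigid (30 N grip is fine). Origin at the centre of its underside, z up its axis. Full: 0.45 to 0.6 kg; empty: about 0.1 kg; which of the four is full changes every time, whatever the name. Contents may shift a few mm inside.
- scale: fixed bench scale: grey housing 200 mm (its x) by 190 mm (its y), 34 mm high, with a round flat steel platform of 150 mm diameter whose top is 45 mm above the bench; nothing moves and there is no rim. Origin at the centre of its underside.
- platform (a point): centre of the top of the scale's round platform, 45 mm above the bench
- stir_stick: bystander, to be left alone: flat wooden stick 200 x 22 x 5 mm lying among the tins, long axis x, origin under its centre
- putty_knife: bystander, to be left alone: knife 200 mm long lying flat to the right of the tins, long axis x, low (under 35 mm)
- brush: bystander, to be left alone: paint brush 200 mm long lying beyond the tins, long axis x, low (under 35 mm)
- bottle: bystander, to be left alone: white plastic bottle 60 mm diameter, 170 mm tall, at the robot's right; origin at the centre of its underside
- jar: bystander, to be left alone: glass jar with a metal lid, 70 mm diameter, 85 mm tall, beyond the scale and tins; origin at the centre of its underside
- squat_tin: bystander, to be left alone: low wide metal can 90 mm diameter, 50 mm tall (not one of the four), beyond the scale; origin at the centre of its underside
Things that resemble listed ones, but are neither listed nor needed, are in the scene too. Leave any blue look-alike of the tin_c alone.

How it is judged:
By the outcome, as a careful person would: the job done as asked, in the order asked, and still so for the second after the job is handed in, with the robot touching nothing.
It also fails if it takes over 72 s, if anything falls off the work surface, if the arm or the gripper's body presses on something with over 40 N, if the wrist force passes 120 N, or if a joint passes its speed limit or range.

ROBOT

A 6-joint arm with a two-finger parallel gripper is mounted at the origin on the work surface. World frame = base frame: x ahead of the robot, y to its left, z up, the work surface at z = 0. Lengths are in m, angles in rad, forces in N, time in s.
With the tool pointing down it reaches from about 0.3 to 0.875 m from the base axis. Payload 6.4 kg.
Tool frame: the origin (TCP) lies on the centre line of the jaws, within the pads' length; the fingertips stand 8 mm ahead of it and the grasp point (between the pads) lies 11 mm behind it; z points along the fingers, y is the line along which they close (so a half turn about z gives the same grasp; the last joint's range is limited). The gripper opens to 85 mm and grips with 20 to 120 N. Pads are 22 mm wide; open, the fingers measure 114 mm over their backs; the gripper's body (76 mm by 85 mm) begins 54 mm behind the grasp point. The pads swing forward as they close: fully open they stand 13 mm farther back than shut.
Start: joints at [0.999, 0.181, 1.607, -0, 1.354, -0.206], TCP at [0.206, 0.537, 0.239] pointing down, gripper open.
Joint ranges: [-2.99, 2.99], [-0.89, 2.07], [0.3, 2.58], [-1.14, 4.28], [0, 2.63], [-3.12, 3.12]. Speed limits (rad/s): [2.57, 2.57, 3.01, 3.14, 3.14, 3.14].

INTERFACE

Orientations are given as a unit quaternion [w, x, y, z].
In Python, from bench import ctrl gives the robot as it stands.
- The arm moves only by the shell command python3 -m handwheel 'ROWS' [OPENING]. ROWS is JSON, a list that holds one entry, the list of rows, each a list of 4 numbers: the shift along the tool's x, y, z each as a share of 20 cm, from -1 to 1, then the turn about the tool's z as a share of 1.5 rad, from -1 to 1. In form: [[[x, y, z, twist], ...]]. A call has 1 to 10 rows; each row is the pose to reach, as a shift and turn from the pose commanded when the call began, along the tool's axes at that moment; what a row does not reach only later rows make up. A row lasts 1/8 s, in which the tool goes at most 62.5 mm and 10.7 degrees, less where a joint would pass 70% of its speed; a pose out of reach is approached as far as the arm can. A call with a number of a shift or a turn outside -1 to 1 is refused whole. A call with a gripper value outside its range is refused whole. OPENING is the finger opening in mm, from 0 to 85.4, set as the call begins (- or left out, the last holds). The fingers move at their own pace and stop on an object; the grip force is fixed at half the most. Time passes only in rows, so rows that repeat a pose let the fingers close. It gives the time, the measured TCP pose, the force, the opening and the grip force at its end, in the units of the state.
- ctrl.get_obs(): the state, without advancing time (a new reading comes with each control period).
- ctrl.camera(name): name is "scene" or "top" or "wrist"; returns a dict with "color" (400x640x3 uint8, red, green, blue), "range_z" (400x640 float32, m along the optical axis (not along the pixel's ray), 0 where there is no reading), "K" (3x3 intrinsics, pixels), "distortion" ([k1, k2, p1, p2, k3] as OpenCV has them; the pictures are not rectified), "pose" (4x4, takes a point from camera to world coordinates); the wrist camera has in their place "T_tool_cam" (4x4, takes a point from camera to tool coordinates, whose origin is the TCP and whose axes are the flange's). Camera axes: x right, y down, z forward; pixel columns grow to the right and rows downward; lengths in m; the calibration is good to about 2 mm. A picture is of the moment at which its call begins: read the wrist's pose just before it.
- ctrl.hand_in(): hands the job in; it is judged then, once.
The state is a dict: "time_s": time; "q": joint angles; "dq": joint speeds; "joint_efforts": joint torques, N m; "eef_pos": TCP position; "eef_rot": TCP orientation; "wrist_force": force on the tool from outside, world axes, zero at the start; "torque": the same for the moment, N m; "opening": opening from 0.0 (shut) to 1.0 (fully open); "grasp_force": force on a finger pad.
Only numpy, scipy, OpenCV 4.12 (cv2) and the standard library are available. Lean on these libraries where they do the work, as an engineer would, in place of code of your own. Each camera call takes 0.05 s, during which the arm holds its last target. There are 200 camera calls.

## Working session

There is one attempt and no reset: what is moved stays moved. The work goes in short steps, Python scripts to look and compute and a shell command to move; the robot and the scene stay as the last step left them, time stands still between calls to the robot, and variables do not carry over. Pictures are saved under pics/ and viewed, at most 10 in all, crops included, and the job is handed in when it is done.

```bash
mkdir -p pics; cat > h.py <<'E'
import numpy as np, cv2
from bench import ctrl
def cam(n,save=None):
    o=ctrl.get_obs(); c=ctrl.camera(n)
    if 'pose' not in c:
        from scipy.spatial.transform import Rotation as R
        T=np.eye(4); q=o['eef_rot']; T[:3,:3]=R.from_quat([q[1],q[2],q[3],q[0]]).as_matrix(); T[:3,3]=o['eef_pos']
        c['pose']=T@np.array(c['T_tool_cam'])
    if save: cv2.imwrite('pics/'+save,c['color'][:,:,::-1]); np.savez('pics/'+save[:-4],**{k:np.array(c[k]) for k in('range_z','K','distortion','pose','color')})
    return c
def cloud(c):
    h,w=c['range_z'].shape; u,v=np.meshgrid(np.arange(w),np.arange(h))
    p=cv2.undistortPoints(np.stack([u,v],-1).reshape(-1,1,2).astype(float),np.array(c['K']),np.array(c['distortion'])).reshape(h,w,2)
    z=c['range_z'][...,None]; P=np.concatenate([p*z,z],-1); T=np.array(c['pose'])
    W=P@T[:3,:3].T+T[:3,3]; W[c['range_z']<=0]=np.nan; return W
E
python3 - <<'E'
from h import *
o=ctrl.get_obs(); print(o)
cam('top','top0.png');cam('scene','scene0.png')
E
```

```text
{'time_s': 0.0, 'q': array([ 9.98713084e-01,  1.81530671e-01,  1.60802836e+00, -1.34840704e-05,
        1.35378897e+00, -2.06302631e-01]), 'dq': array([-1.04084558e-03,  3.37478125e-05, -7.95485883e-04,  8.18579242e-04,
        5.63218630e-05, -1.50325793e-03]), 'joint_efforts': array([-3.49046240e-04, -4.44903338e+01, -3.51318777e+01, -4.79693263e-04,
        9.56637698e-03,  1.85026573e-05]), 'eef_pos': array([0.20535223, 0.5364963 , 0.23838013]), 'eef_rot': array([-3.26936434e-04,  1.81870928e-01,  9.83322020e-01, -8.14536757e-04]), 'wrist_force': array([-0.83930914,  0.50178251, -0.60599553]), 'torque': array([0.00405917, 0.00010994, 0.01682301]), 'grasp_force': 0.0, 'opening': 1.001961771004053}
```

View pics/top0.png

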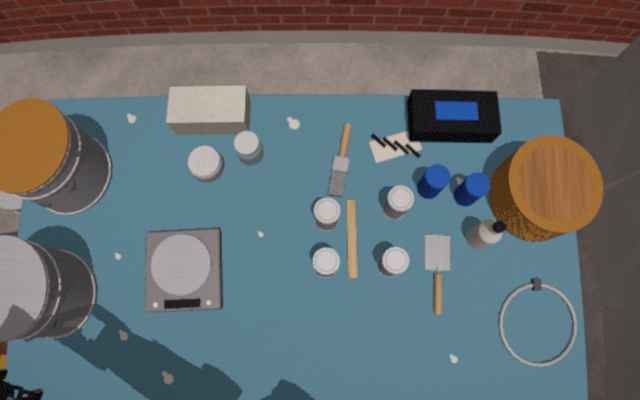

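View pics/scene0.png

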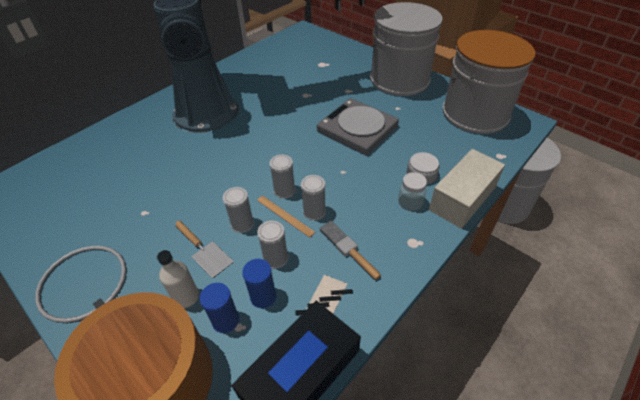

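The four plain steel tins are in the top view at (326,212), (326,262), (398,202) and (394,262). The look-alikes to leave alone are the blue tins at (433,181) and (471,189), the jar at (247,146) and the squat tin at (205,163). The scale platform is at (181,265).

```bash
python3 - <<'E'
from h import *
c=np.load('pics/top0.npz'); W=cloud(c)
print(c['pose'].round(3).tolist())
for n,(u,v),h,r in [('t1',(326,212),.11,.03),('t2',(326,262),.11,.03),('t3',(398,202),.11,.03),('t4',(394,262),.11,.03),('plat',(181,265),.045,.075),('jar',(247,146),.085,.035),('bl1',(433,181),.11,.03)]:
    P=W[max(0,v-45):v+45,u-45:u+45].reshape(-1,3); 
    p0=np.nanmedian(W[v-3:v+4,u-3:u+4].reshape(-1,3),0)
    s=P[(abs(P[:,2]-h)<.008 )&(np.hypot(*(P[:,:2]-p0[:2]).T)<r*1.6)]
    mn,mx=np.percentile(s[:,:2],1,axis=0),np.percentile(s[:,:2],99,axis=0)
    (cx,cy),rr=cv2.minEnclosingCircle(s[:,:2].astype(np.float32))
    print(n,p0.round(3),'mid',((mn+mx)/2).round(4),'ext',(mx-mn).round(3),'mean',s.mean(0).round(4),'circ',round(cx,4),round(cy,4),round(rr,4),len(s))
P=W.reshape(-1,3); m=(P[:,0]>.3)&(P[:,0]<.75)&(P[:,1]>-.3)&(P[:,1]<.3)
for (u,v) in [(352,200),(352,277),(338,190),(341,160),(438,240),(350,125)]: print((u,v),W[v,u].round(3))
img=cv2.resize(c['color'][170:300,280:500,::-1],None,fx=3.5,fy=3.5,interpolation=cv2.INTER_CUBIC); cv2.imwrite('pics/crop.png',img)
E
```

```text
[[0.003, -0.975, 0.222, 0.365], [-1.0, -0.003, -0.0, -0.075], [0.001, -0.222, -0.975, 1.188], [0.0, 0.0, 0.0, 1.0]]
t1 [ 0.595 -0.085  0.113] mid [ 0.5998 -0.0862] ext [0.058 0.058] mean [ 0.5995 -0.0861  0.1117] circ 0.6006 -0.0866 0.0311 534
t2 [ 0.479 -0.085  0.112] mid [ 0.4825 -0.084 ] ext [0.057 0.057] mean [ 0.4821 -0.0838  0.1115] circ 0.4827 -0.0839 0.031 568
t3 [ 0.62  -0.254  0.112] mid [ 0.6302 -0.2596] ext [0.057 0.058] mean [ 0.6296 -0.2594  0.1117] circ 0.6307 -0.2597 0.0314 533
t4 [ 0.479 -0.24   0.112] mid [ 0.4839 -0.2433] ext [0.059 0.058] mean [ 0.4837 -0.2432  0.1114] circ 0.4838 -0.2436 0.0311 572
plat [0.476 0.267 0.047] mid [0.4655 0.2676] ext [0.178 0.172] mean [0.4707 0.2679 0.0448] circ 0.4748 0.2657 0.1199 3559
jar [0.767 0.11  0.086] mid [0.7761 0.1123] ext [0.056 0.059] mean [0.7752 0.1124 0.0859] circ 0.7764 0.1127 0.0309 464
bl1 [ 0.671 -0.339  0.112] mid [ 0.6833 -0.3517] ext [0.056 0.057] mean [ 0.6829 -0.3506  0.1116] circ 0.6847 -0.3511 0.0315 488
(352, 200) [ 0.65  -0.153  0.005]
(352, 277) [ 0.453 -0.151  0.006]
(338, 190) [ 0.672 -0.116  0.021]
(341, 160) [ 0.753 -0.125  0.019]
(438, 240) [ 0.546 -0.371  0.005]
(350, 125) [ 0.851 -0.149  0.016]
```

View pics/crop.png

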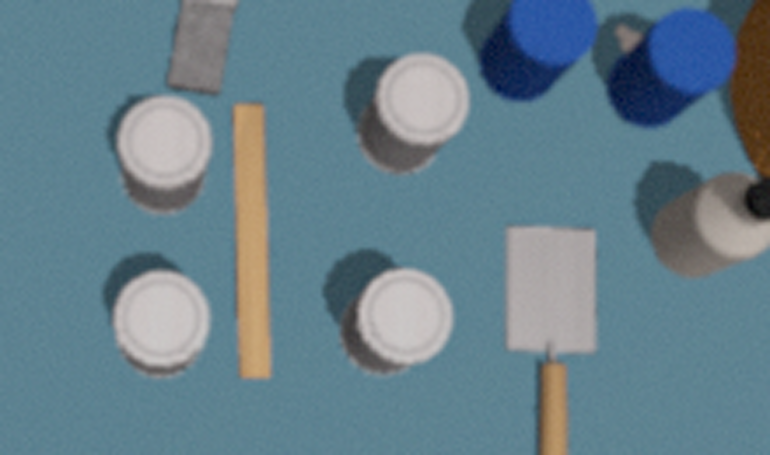

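The crop confirms four plain grey tins with the stick between them; the two blue ones are separate. I'll work out the platform centre and the first moves.

```bash
cat >> h.py <<'E'
def to(x,y,z,yaw=None):
    from scipy.spatial.transform import Rotation as R
    o=ctrl.get_obs(); q=o['eef_rot']; M=R.from_quat([q[1],q[2],q[3],q[0]])
    d=M.inv().apply(np.array([x,y,z])-o['eef_pos'])/.2
    print('t',round(o['time_s'],2),'pos',o['eef_pos'].round(4),'shift',d.round(3),'F',o['wrist_force'].round(2),'open',round(o['opening'],3),'grip',round(float(o['grasp_force']),1))
E
python3 - <<'E'
from h import *
from scipy.optimize import least_squares
c=np.load('pics/top0.npz'); W=cloud(c); P=W[215:320,135:230].reshape(-1,3); P=P[(P[:,2]>.0415)&(P[:,2]<.06)]
f=P[np.hypot(P[:,0]-.472,P[:,1]-.268)<.082]
(cx,cy),r=cv2.minEnclosingCircle(f[:,:2].astype(np.float32));print(cx,cy,r,f.mean(0),(np.percentile(f,1,axis=0)+np.percentile(f,99,axis=0))/2,np.ptp(f,axis=0))
to(.600,-.086,.20)
E
```

```text
0.47334545850753784 0.26817551255226135 0.08000235259532928 [0.47801415 0.26889691 0.04653563] [0.47799134 0.26915398 0.04673649] [0.15881907 0.14775182 0.01185955]
t 0.1 pos [0.2054 0.5365 0.2385] shift [-2.956 -2.201  0.195] F [ 0.6  -0.37  0.1 ] open 0.998 grip 0.0
```

```bash
python3 -m handwheel '[[[-0.98,-0.73,0,0],[-0.98,-0.73,0,0],[-0.98,-0.73,0,0],[-0.98,-0.73,0,0],[-0.98,-0.73,0,0]]]' 85 && python3 -m handwheel '[[[-0.98,-0.73,0,0],[-0.98,-0.73,0,0],[-0.98,-0.73,0,0],[-0.98,-0.73,0,0],[-0.98,-0.73,0,0]]]'; python3 -c "
from h import *
to(.6,-.086,.2)"
```

```text
time_s: 0.72
eef_pos: [0.3383, 0.3276, 0.2391]
eef_rot: [0.0, 0.185, 0.983, -0.0]
wrist_force: [-0.7, 0.5, -0.5]
opening: 0.997
grasp_force: 0.0
time_s: 1.35
eef_pos: [0.4687, 0.1218, 0.239]
eef_rot: [-0.0, 0.184, 0.983, -0.0]
wrist_force: [-0.6, 0.8, -0.0]
opening: 0.992
grasp_force: 0.0
t 1.35 pos [0.4687 0.1218 0.239 ] shift [-0.988 -0.731  0.196] F [-0.62  0.82 -0.05] open 0.992 grip 0.0
```

```bash
python3 -m handwheel '[[[-0.988,-0.731,0.196,0],[-0.988,-0.731,0.196,0],[-0.988,-0.731,0.196,0],[-0.988,-0.731,0.196,0],[-0.988,-0.731,0.196,0],[-0.988,-0.731,0.196,0],[-0.988,-0.731,0.196,0]]]'; python3 -c "
from h import *
to(.6,-.086,.072)
c=cam('wrist','w1.png'); W=cloud(c).reshape(-1,3)
s=W[abs(W[:,2]-.11)<.006]
for n,p in (('t1',(.6,-.086)),('t2',(.4826,-.084)),('t3',(.63,-.26)),('t4',(.484,-.243))):
    a=s[np.hypot(s[:,0]-p[0],s[:,1]-p[1])<.045]
    if len(a)>100: print(n,len(a),(np.percentile(a,.5,axis=0)+np.percentile(a,99.5,axis=0))/2,np.ptp(a,axis=0))
"
```

```text
time_s: 2.22
eef_pos: [0.5992, -0.081, 0.2004]
eef_rot: [-0.0, 0.181, 0.984, 0.0]
wrist_force: [-0.7, 0.6, 0.5]
opening: 0.993
grasp_force: 0.0
t 2.23 pos [ 0.5992 -0.081   0.2004] shift [-0.013 -0.022  0.642] F [-0.68  0.58  0.48] open 0.993 grip 0.0
t1 4316 [ 0.59894311 -0.08593855  0.10958254] [0.06126    0.06078421 0.01043079]
t2 6328 [ 0.48216093 -0.0836578   0.1099805 ] [0.06057955 0.0602446  0.01051867]
t3 1082 [ 0.61049541 -0.25403535  0.10894536] [0.02432689 0.04922491 0.00992895]
t4 5806 [ 0.48378326 -0.24239713  0.1092055 ] [0.0607723  0.0621434  0.01085189]
```

View pics/w1.png

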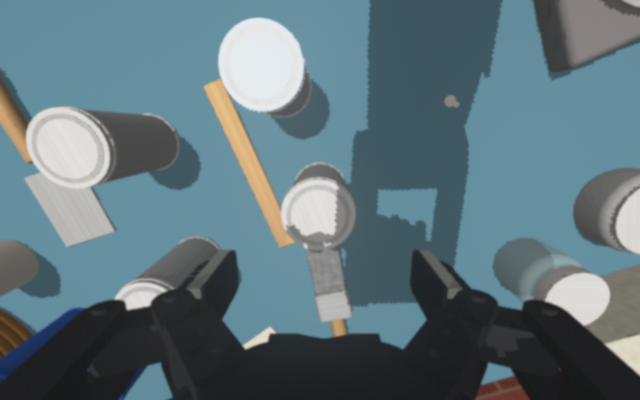

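Wrist view: tin 1 is at (318,212) between the fingers, and its position agrees with the top camera to about 1 mm. The arm still reads about 5 mm off target, so I'll descend partway and re-read.

```bash
python3 -m handwheel '[[[0,0,0.3,0],[0,0,0.3,0],[0,0,0.3,0]]]'; python3 -c "
from h import *
to(.599,-.086,.072)
"
```

```text
time_s: 2.65
eef_pos: [0.6001, -0.0827, 0.1418]
eef_rot: [0.001, 0.181, 0.983, -0.0]
wrist_force: [0.6, -0.1, 1.0]
opening: 0.996
grasp_force: 0.0
t 2.65 pos [ 0.6001 -0.0827  0.1418] shift [-0.001 -0.018  0.349] F [ 0.64 -0.15  1.01] open 0.996 grip 0.0
```

```bash
python3 -m handwheel '[[[0,-0.016,0.2,0],[0,-0.016,0.345,0],[0,-0.016,0.345,0],[0,-0.016,0.345,0],[0,-0.016,0.345,0]]]'; python3 -c "
from h import *
to(.599,-.086,.072)
"
```

```text
time_s: 3.28
eef_pos: [0.6, -0.0866, 0.0736]
eef_rot: [0.002, 0.182, 0.983, -0.0]
wrist_force: [-0.6, 0.1, 0.3]
opening: 0.992
grasp_force: 0.0
t 3.27 pos [ 0.6    -0.0866  0.0736] shift [0.006 0.001 0.008] F [-0.61  0.13  0.28] open 0.992 grip 0.0
```

```bash
python3 -m handwheel '[[[0,0,0,0],[0,0,0,0],[0,0,0,0],[0,0,0,0],[0,0,0,0],[0,0,0,0]]]' 50;  python3 -m handwheel '[[[0,0,-0.05,0],[0,0,-0.1,0],[0,0,-0.1,0],[0,0,-0.1,0],[0,0,-0.1,0]]]'; python3 -c "
from h import *
for i in range(4): to(.599,-.086,.0736);ctrl.camera('top')
"
```

```text
time_s: 4.03
eef_pos: [0.5993, -0.0862, 0.0723]
eef_rot: [0.001, 0.182, 0.983, -0.0]
wrist_force: [-0.1, 1.4, 6.1]
opening: 0.683
grasp_force: 65.5
time_s: 4.65
eef_pos: [0.5979, -0.086, 0.0906]
eef_rot: [-0.001, 0.182, 0.983, 0.0]
wrist_force: [-0.4, 0.5, -5.9]
opening: 0.683
grasp_force: 65.6
t 4.65 pos [ 0.5979 -0.086   0.0906] shift [-0.005  0.002  0.085] F [-0.36  0.48 -5.89] open 0.683 grip 65.6
t 4.7 pos [ 0.598  -0.086   0.0906] shift [-0.005  0.002  0.085] F [-0.15 -0.88 -5.43] open 0.683 grip 65.6
t 4.75 pos [ 0.5981 -0.086   0.0907] shift [-0.004  0.002  0.085] F [-0.46 -0.95 -6.53] open 0.683 grip 65.6
t 4.8 pos [ 0.5981 -0.0861  0.0907] shift [-0.004  0.002  0.086] F [ 0.11 -0.32 -6.42] open 0.684 grip 65.6
```

The lifted tin reads about 6 N down (roughly 0.6 kg), so tin 1 is the full one. I'll lift it and carry it over.

```bash
python3 -m handwheel '[[[0,0,-0.2,0],[0,0,-0.4,0],[0,0,-0.4,0],[0,0,-0.4,0]]]'; python3 -c "
from h import *
to(.478,.269,.165)
"
```

```text
time_s: 5.35
eef_pos: [0.5975, -0.0858, 0.1695]
eef_rot: [-0.001, 0.182, 0.983, 0.0]
wrist_force: [-0.9, 0.9, -6.5]
opening: 0.681
grasp_force: 70.8
t 5.35 pos [ 0.5975 -0.0858  0.1695] shift [1.192 1.443 0.025] F [-0.92  0.94 -6.55] open 0.681 grip 70.8
```

```bash
python3 -m handwheel '[[[0.12,0.15,0,0],[0.28,0.34,0,0],[0.44,0.53,0,0],[0.6,0.72,0,0],[0.76,0.92,0,0],[0.82,0.99,0,0],[0.82,0.99,0,0]]]'; python3 -m handwheel '[[[0.1,0.12,0,0],[0.25,0.3,0,0],[0.33,0.4,0,0],[0.37,0.44,0,0],[0.37,0.45,0,0],[0.37,0.45,0,0]]]'; python3 -c "
from h import *
to(.478,.269,.1235)
c=cam('wrist','w2.png')
"
```

```text
time_s: 6.22
eef_pos: [0.5144, 0.1584, 0.1692]
eef_rot: [-0.002, 0.181, 0.984, -0.001]
wrist_force: [0.7, -0.1, -5.9]
opening: 0.678
grasp_force: 70.7
time_s: 6.98
eef_pos: [0.4798, 0.2669, 0.1709]
eef_rot: [0.0, 0.182, 0.983, -0.0]
wrist_force: [-0.0, -0.4, -5.5]
opening: 0.68
grasp_force: 70.8
t 6.97 pos [0.4798 0.2669 0.1709] shift [0.012 0.007 0.237] F [-0.01 -0.45 -5.45] open 0.68 grip 70.8
```

View pics/w2.png

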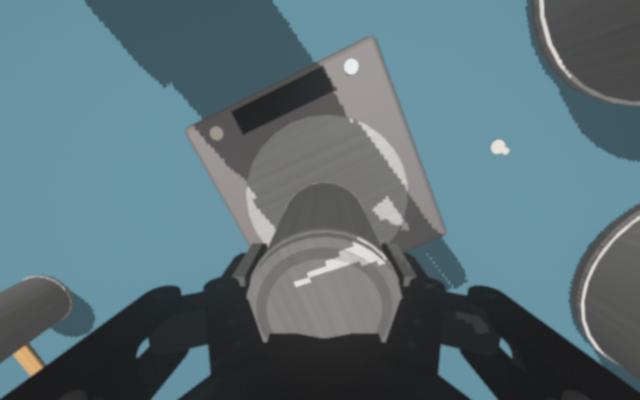

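The tin is held upright at about (325,290), over the platform, which shows at (327,190). Now down to just above the platform, then slowly to contact.

```bash
python3 -m handwheel '[[[0.012,0.007,0.08,0],[0.012,0.007,0.16,0],[0.012,0.007,0.21,0],[0.012,0.007,0.235,0],[0.012,0.007,0.235,0],[0.012,0.007,0.235,0],[0.012,0.007,0.235,0]]]'; python3 -c "
from h import *
to(.478,.269,.1175)
"
```

```text
time_s: 7.9
eef_pos: [0.4778, 0.2703, 0.1247]
eef_rot: [0.001, 0.182, 0.983, 0.0]
wrist_force: [-0.2, -0.9, -5.9]
opening: 0.681
grasp_force: 70.9
t 7.9 pos [0.4778 0.2703 0.1247] shift [-0.003 -0.006  0.036] F [-0.18 -0.88 -5.88] open 0.681 grip 70.9
```

```bash
python3 -m handwheel '[[[0,-0.005,0.005,0],[0,-0.005,0.01,0],[0,-0.005,0.015,0],[0,-0.005,0.019,0],[0,-0.005,0.022,0],[0,-0.005,0.024,0],[0,-0.005,0.026,0],[0,-0.005,0.028,0],[0,-0.005,0.028,0],[0,-0.005,0.028,0]]]'; python3 -c "
from h import *
to(.478,.269,.1175)
"
```

```text
time_s: 9.15
eef_pos: [0.4771, 0.2692, 0.1185]
eef_rot: [0.0, 0.182, 0.983, 0.0]
wrist_force: [0.3, 0.8, -5.4]
opening: 0.679
grasp_force: 70.7
t 9.15 pos [0.4771 0.2692 0.1185] shift [-0.005  0.001  0.005] F [ 0.3   0.79 -5.44] open 0.679 grip 70.7
```

```bash
python3 -m handwheel '[[[0,0,0.002,0],[0,0,0.004,0],[0,0,0.005,0],[0,0,0.005,0],[0,0,0.005,0]]]'
```

```text
time_s: 9.78
eef_pos: [0.477, 0.2692, 0.1175]
eef_rot: [-0.0, 0.182, 0.983, -0.0]
wrist_force: [-0.1, 0.5, -6.0]
opening: 0.678
grasp_force: 70.7
```

```bash
python3 -m handwheel '[[[0,0,0.002,0],[0,0,0.004,0],[0,0,0.005,0],[0,0,0.005,0],[0,0,0.005,0]]]'
```

```text
time_s: 10.4
eef_pos: [0.4771, 0.2692, 0.1174]
eef_rot: [0.0, 0.182, 0.983, -0.0]
wrist_force: [-4.6, -1.0, 5.6]
opening: 0.683
grasp_force: 71.7
```

Contact: +5.6 N. Releasing gently.

```bash
python3 -m handwheel '[[[0,0,-0.002,0],[0,0,-0.002,0],[0,0,-0.002,0]]]' 58 ; python3 -m handwheel '[[[0,0,0,0],[0,0,0,0],[0,0,0,0],[0,0,0,0],[0,0,0,0],[0,0,0,0]]]' 85; python3 -m handwheel '[[[0,0,-0.1,0],[0,0,-0.3,0],[0,0,-0.5,0],[0,0,-0.5,0],[0,0,-0.5,0]]]'; python3 -c "
from h import *
c=cam('wrist','w3.png'); W=cloud(c).reshape(-1,3)
s=W[abs(W[:,2]-.155)<.006]; s=s[np.hypot(s[:,0]-.478,s[:,1]-.269)<.045]
print((np.percentile(s,.5,axis=0)+np.percentile(s,99.5,axis=0))/2,np.ptp(s,axis=0))
p=cv2.resize(c['color'],None,fx=1,fy=1)
t=cam('top','top3.png'); W=cloud(t)[200:330,120:240].reshape(-1,3)
s=W[abs(W[:,2]-.155)<.008]; print(len(s),(np.percentile(s,1,axis=0)+np.percentile(s,99,axis=0))/2 if len(s) else '')
to(.478,.269,.2)
"
```

```text
time_s: 10.78
eef_pos: [0.4771, 0.2692, 0.1173]
eef_rot: [0.0, 0.182, 0.983, 0.0]
wrist_force: [-4.9, -1.4, 5.0]
opening: 0.682
grasp_force: 64.0
time_s: 11.52
eef_pos: [0.4771, 0.2692, 0.1169]
eef_rot: [0.0, 0.182, 0.983, 0.0]
wrist_force: [0.3, -0.0, -0.3]
opening: 0.996
grasp_force: 0.0
time_s: 12.15
eef_pos: [0.4767, 0.2691, 0.2164]
eef_rot: [-0.0, 0.182, 0.983, -0.0]
wrist_force: [0.3, -0.1, -0.2]
opening: 0.995
grasp_force: 0.0
[0.47703595 0.26936051 0.15464519] [0.06109931 0.06077425 0.00987276]
194 [0.47840891 0.26405308 0.15502888]
t 12.25 pos [0.4761 0.2689 0.2154] shift [-0.009  0.004  0.077] F [-0.37 -0.16  0.96] open 0.995 grip 0.0
```

View pics/w3.png

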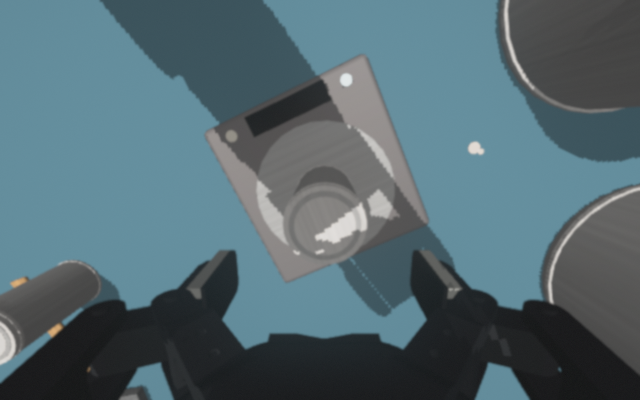

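The tin stands upright at (327,222) on the platform, released. I'll check the platform centre from this view using the housing corners (362,57), (207,133), (287,281) and (427,219).

```bash
python3 - <<'E'
from h import *
c=np.load('pics/w3.npz');T=c['pose']
def ray(p,z):
    q=cv2.undistortPoints(np.array(p,float).reshape(-1,1,2),c['K'],c['distortion']).reshape(-1,2)
    d=np.c_[q,np.ones(len(q))]@T[:3,:3].T; return T[:3,3]+d*((z-T[2,3])/d[:,2])[:,None]
k=ray([(362,57),(207,133),(287,281),(427,219)],.034); print(k.round(4).tolist(),k.mean(0))
from scipy.optimize import least_squares
W=cloud(c).reshape(-1,3); s=W[(abs(W[:,2]-.045)<.004)]; s=s[np.hypot(s[:,0]-.478,s[:,1]-.269)<.09]
print(len(s),(np.percentile(s,.5,axis=0)+np.percentile(s,99.5,axis=0))/2,np.ptp(s,axis=0))
E
```

```text
[[0.3648, 0.3527, 0.034], [0.3753, 0.1749, 0.034], [0.5675, 0.186, 0.034], [0.5518, 0.3675, 0.034]] [0.46485861 0.27029302 0.034     ]
8793 [0.47441841 0.27005913 0.04661602] [0.14816875 0.14920038 0.00539065]
```

```bash
python3 -m handwheel '[[[0,0,-0.4,0],[0,0,-0.4,0],[0,0,-0.4,0],[0,0,-0.4,0]]]'
```

```text
time_s: 12.75
eef_pos: [0.4761, 0.2689, 0.2946]
eef_rot: [-0.002, 0.182, 0.983, -0.001]
wrist_force: [1.0, -0.4, -0.4]
opening: 0.999
grasp_force: 0.0
```

```bash
python3 -c "
from h import *
t=cam('top','top4.png'); W=cloud(t)
for a in ((.4826,-.084),(.63,-.26),(.484,-.243)):
    P=W.reshape(-1,3); s=P[(abs(P[:,2]-.1115)<.006)&(np.hypot(P[:,0]-a[0],P[:,1]-a[1])<.045)]; print(len(s),s.mean(0).round(4))
print(ctrl.hand_in())"
```

```text
550 [ 0.4825 -0.0839  0.1119]
520 [ 0.63   -0.2597  0.1117]
564 [ 0.4837 -0.2434  0.1115]
the job is handed in; nothing more can be done
None
```

The first tin I lifted read about 6 N (roughly 0.6 kg), so I took it as the full one; it now stands upright within about 3 mm of the scale platform's centre, the other three tins were never touched, and the job was handed in at about 13 s.

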